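# Knock a mounted specimen out of its ring

## Task

Take the small mallet off its blue rest and knock the green specimen out of its ring into the tray below, with brisk blows on the red cap of the sprung pin: strike square along the pin's slant and stop as soon as you feel the pin reach its stop, so that the mallet is not wrenched askew on the cap. Then put the mallet back on its rest as you found it, head standing on the plate and handle in the fork, and let go. Keep the fingers off pin and specimen, and do not shift the glass dish, the slide box or the bottle.

Things in the scene. Friction and masses are not known exactly. Their poses are not given: they have to be found in the camera images.
- stand: fixed white stand. Origin on the bench, x away from the robot at yaw 0, z up. Open tray: x -50 to +100, y +-58, walls 28 high, black floor at z 8. Two cheeks (y +-40) hold an aluminium ring (bore 32, outside 48) and above it the pin's guide. Ring and pin lean 20 degrees: up along them is (-0.342, 0, 0.940) in the stand's frame. All but the pin ends 58 mm below the cap's top along that axis.
- pin_top (a point): centre of the top of the red cap (24 across, 12 high) of the sprung pin, about 184 mm above the bench at rest; its z axis points up along the pin's leaning axis. Moves with the pin.
- pin (a joint): travel down the slant, m: 0 at rest, springs back when let go (2.4 to 5 N). Meets the specimen at 3 mm. Spring detents in the ring grip the specimen: driving it takes up to about 24 N, in bumps; driven too short, it stays stuck part-way. It drops out 1 to 2 mm before the pin's hard stop, which lies at 31.5 to 43.5 mm, set differently each time and not visible. At the stop the force rises steeply.
- specimen: green resin disc, 30 across, 14 thick, about 25 g; origin at the centre of its underside. Starts inside the ring (largely hidden by it), its axis along the pin's, its underside 88 mm above the bench; afterwards it may lie any way up in the tray.
- mallet: mallet, about 0.3 kg. Origin at the centre of its lower face, z up along the head, handle towards -x. Head: cylinder 64 long, white faces 34 across. Handle: wooden bar 18 wide (y), 20 high (z), centre line at z 32, x -10 to -175. Starts standing on its lower face on the rest, handle level in the fork. Gripped with 120 N at mallet_grip, it pitches in the fingers beyond some 30 N on the face.
- mallet_grip (a point): good place to grip the mallet: on the handle's centre line, 52 mm from the head's axis, 32 mm above the lower face.
- rest: fixed blue rest: plate 190 x 60 mm, 4 thick; origin on the bench at its centre, x towards the head end. At x -78 a fork carries the handle: saddle top at z 26, prongs 34 mm apart inside, tops at z 36.
- rest_head (a point): point on the plate's top (z 4 mm) where the centre of the mallet's lower face belongs, 65 mm from the rest's origin towards +x; the handle then points along the rest's -x.
- petri_dish: bystander: open glass dish, 90 across, 14 high, origin under its centre.
- slide_box: bystander: blue slide box with white lid, 87 x 72 x 33 mm, origin under its centre.
- dropper_bottle: bystander: amber bottle, 38 across, 85 high, origin under its centre.
There are look-alikes about, which are no part of the job. There is more than one size of the mallet; the one meant has the size given above.

How it is judged (in metres and radians):
On the way, in this order (a step that is already met when the one before it is completed fails the run):
1. the mallet is lifted clear of its rest (height (world z) of mallet above 0.04 m), for 0.2 s.
2. the mallet strikes the pin: it is in contact and the pin moves down faster than 0.04 m/s (contact force between mallet and pin above 2 N and velocity of joint pin above 0.04 m/s).
3. the specimen has dropped into the tray (z of specimen in the frame of stand below 0.04 m and x of specimen in the frame of stand between -0.05 and 0.1 m), for 0.2 s.
At the end, for the whole second after the job is handed in: The specimen lies in the stand's tray, the pin is back up (within 4 mm), and the mallet stands on its rest as before: lower face within 25 mm of rest_head, head upright within 0.12 rad, handle along the rest within 0.2 rad, at rest and released (all of step 3 and y of specimen in the frame of stand between -0.058 and 0.058 m and value of joint pin below 0.004 m and distance between mallet and rest_head below 0.025 m and angle between mallet's own z axis and vertical below 0.12 rad and angle between the x axis of mallet and the x axis of rest, either way round below 0.2 rad and linear speed of mallet below 0.02 m/s); the robot touches nothing.
It fails at once if the mallet bears on the pin more than 0.15 rad out of square with its axis (struck aslant, or pushed on after the stop) (contact force between mallet and pin above 2 N and angle between the z axis of mallet and the z axis of pin_top, either way round above 0.15 rad).
It fails at once if the fingers press on the pin or the specimen with over 1 N (contact force between the fingers and pin above 1 N or contact force between the fingers and specimen above 1 N).
It fails at once if the dish, the slide box or the bottle is shifted by over 15 mm (distance of any of petri_dish, slide_box, dropper_bottle from where it was at the start of the episode above 0.015 m).
It also fails if it takes over 43 s, if anything falls off the work surface, if the arm or the gripper's body presses on something with over 40 N, if the wrist force passes 120 N, or if a joint passes its speed limit or range.

## Robot

A 6-joint arm with a two-finger parallel gripper is mounted at the origin on the work surface. World frame = base frame: x ahead of the robot, y to its left, z up, the work surface at z = 0. Lengths are in m, angles in degrees, forces in N, time in s.
With the tool pointing down it reaches from about 0.4 to 0.825 m from the base axis. Payload 7 kg.
Tool frame: the origin (TCP) lies midway between the tips of the shut fingers; the grasp point (between the pads) lies 19 mm behind it (ctrl.hold_point_z is the distance from the TCP to the grasp point, in m); z points along the fingers, y is the line along which they close (so a half turn about z gives the same grasp; the last joint's range is limited). The gripper opens to 88 mm and grips with 3 to 60 N. Pads are 19 mm wide; open, the fingers measure 130 mm over their backs; the gripper's body (78 mm by 193 mm) begins 47 mm behind the grasp point.
Start: joints at [-55.056, 20.546, 0.682, 0, -70.136, -16.507], TCP at [0.213, -0.64, 0.227] pointing down, gripper open.
Joint ranges: [-176.03, 176.03], [-82.01, 121.73], [-58.28, 71.71], [-173.87, 95.51], [-174.79, -0.11], [-173.66, 173.66]. Speed limits (degrees/s): [136.94, 136.94, 172.46, 180, 180, 180].

## Interface

Orientations are given as [roll, pitch, yaw] about the fixed x, y, z axes, in that order (R = Rz(yaw) Ry(pitch) Rx(roll)).
In Python, from plant import ctrl gives the robot as it stands.
- The arm moves only by the tool apply_moves, never from a script. Its argument "deltas" is a list of rows, each an object with "fingers": the finger opening in mm, from 0 to 87.6; "delta_pos": the shift along the tool's x, y, z in mm, a list of three; "angular": the turn, a rotation vector about the tool's x, y, z in degrees, a list of three. A call has 1 to 10 rows; each row is the pose to reach, as a shift and turn from the pose commanded when the call began, along the tool's axes at that moment; what a row does not reach only later rows make up. A row lasts 1/10 s, in which the tool goes at most 50 mm and 8.59 degrees, less where a joint would pass 70% of its speed; a pose out of reach is approached as far as the arm can. A call with a gripper value outside its range is refused whole. The fingers move at their own pace and stop on an object; the grip force is fixed at half the most. Time passes only in rows, so rows that repeat a pose let the fingers close. It gives the time, the measured TCP pose, the force, the opening and the grip force at its end, in the units of the state.
- ctrl.get_obs(): the state, without advancing time (a new reading comes with each control period).
- ctrl.snapshot(name): name is "scene" or "side" or "wrist"; returns the picture (420x560x3 uint8, red, green, blue); there is no depth.
- ctrl.camera_params(name): a dict with "fx", "fy", "cx", "cy" (pixels), "cam_to_world" (4x4, takes a point from camera to world coordinates); the wrist camera has in their place "mount" (4x4, takes a point from camera to tool coordinates, whose origin is the TCP and whose axes are the flange's). Camera axes: x right, y up, looking along -z (the intrinsics and any distortion apply to the point x, -y, -z); pixel columns grow to the right and rows downward; lengths in m; the calibration is good to about 2 mm. A picture is of the moment at which its call begins: read the wrist's pose just before it. camera_params takes no time and is no camera call.
- ctrl.close_job(): hands the job in; it is judged then, once.
The state is a dict: "clock": time; "joint_pos": joint angles; "qvel": joint speeds; "tau": joint torques, N m; "tool_pos": TCP position; "orientation": TCP orientation; "force": force on the tool from outside, world axes, zero at the start; "moment": the same for the moment, N m; "opening": finger opening in m; "gripper_force": force on a finger pad.
Only numpy, scipy, OpenCV 4.12 (cv2) and the standard library are available. Lean on these libraries where they do the work, as an engineer would, in place of code of your own. Each camera call takes 0.05 s, during which the arm holds its last target. There are 200 camera calls.

## Working session

There is one attempt and no reset: what is moved stays moved. The work goes in short steps, Python scripts to look and compute and a tool call to move; the robot and the scene stay as the last step left them, time stands still between calls to the robot, and variables do not carry over. Pictures are saved under pics/ and viewed, at most 11 in all, crops included, and the job is handed in when it is done.

Besides the shell and the picture viewer there is one more tool, called after "Emit:" as a command line: name --argument value ..., lists and objects as JSON in quotes. apply_moves: Moves the arm, as the interface text tells. Its arguments: {"type":"object","properties":{"deltas":{"type":"array"}},"required":["deltas"]}

```bash
ls; mkdir -p pics
python3 - <<'E'
from plant import ctrl
import cv2,json,numpy as np
np.set_printoptions(precision=4,suppress=True)
for n in ("scene","side"):
    im=ctrl.snapshot(n); cv2.imwrite(f"pics/{n}0.png",im[:,:,::-1])
    p=ctrl.camera_params(n); print(n,p)
print(ctrl.camera_params("wrist")); print(ctrl.get_obs())
E
```

```text
pics
scene {'fx': 498.21079827216494, 'fy': 498.21079827216494, 'cx': 287.01615775425324, 'cy': 208.00521287499325, 'cam_to_world': array([[ 0.7141, -0.4558,  0.5313,  1.1181],
       [ 0.6999,  0.451 , -0.5538, -0.4741],
       [ 0.0128,  0.7674,  0.6411,  0.7607],
       [ 0.    ,  0.    ,  0.    ,  1.    ]])}
side {'fx': 403.3772277943297, 'fy': 403.3772277943297, 'cx': 279.23394942314184, 'cy': 211.63877050878926, 'cam_to_world': array([[-0.8763,  0.3489, -0.3323,  0.3149],
       [-0.4815, -0.6105,  0.6288,  0.6244],
       [ 0.0165,  0.711 ,  0.703 ,  0.7509],
       [ 0.    ,  0.    ,  0.    ,  1.    ]])}
{'fx': 302.1181961627142, 'fy': 302.1181961627142, 'cx': 279.68147256198165, 'cy': 210.31471213653737, 'mount': array([[-0.0002,  0.9654,  0.2608,  0.0703],
       [ 1.    ,  0.0001,  0.0003, -0.0006],
       [ 0.0003,  0.2608, -0.9654, -0.1579],
       [ 0.    ,  0.    ,  0.    ,  1.    ]])}
{'clock': 0.1, 'joint_pos': array([-55.0561,  20.5874,   0.6405,  -0.0175, -70.1381, -16.507 ]), 'qvel': array([ 0.0077, -0.1813,  0.0803,  0.167 ,  0.0068,  0.0086]), 'tau': array([ -0.0014, -58.4165,  29.3753,   7.0156,   0.0102,  -0.0001]), 'tool_pos': array([ 0.2133, -0.6399,  0.2257]), 'orientation': array([ 179.9138,   -0.0084, -161.569 ]), 'force': array([ 0.1666, -0.7386,  0.627 ]), 'moment': array([-0.0272, -0.0455, -0.0112]), 'gripper_force': 0.0, 'opening': 0.08772859454731873}
```

View pics/scene0.png

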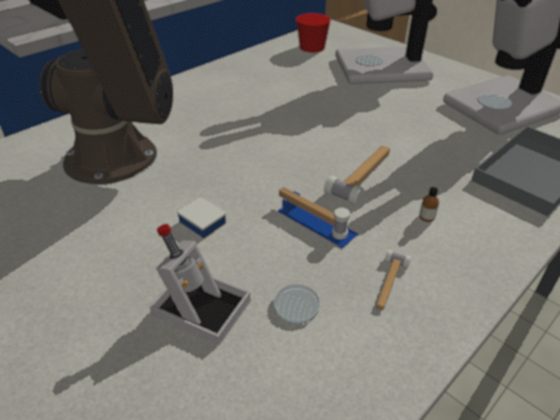

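View pics/side0.png

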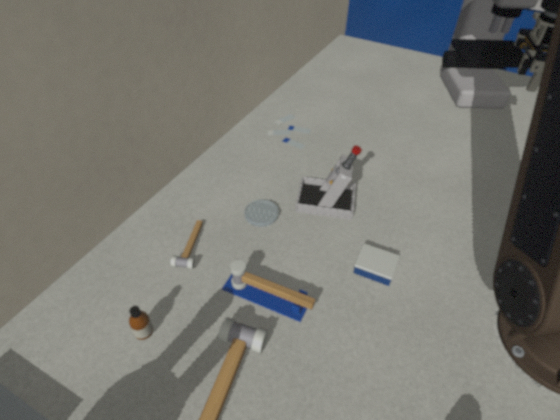

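The scene view shows three mallets: one on the blue rest with its head at (341,222), a large one lying at (345,187), and a small one lying at (395,262). The one on the rest, standing on its head with the handle in the fork, fits the description. Stand cap is at (165,230), and in the side view at (356,150). Next I'll confirm with an enlarged crop and measure.

```bash
cat > h.py <<'E'
import numpy as np,cv2
from plant import ctrl
np.set_printoptions(precision=4,suppress=True)
def cam(n,obs=None):
    p=ctrl.camera_params(n)
    if n=="wrist":
        from scipy.spatial.transform import Rotation as R
        o=obs; T=np.eye(4);T[:3,:3]=R.from_euler('xyz',o['orientation'],degrees=True).as_matrix();T[:3,3]=o['tool_pos']
        return p,T@p['mount']
    return p,p['cam_to_world']
def ray(c,u,v):
    p,T=c
    d=T[:3,:3]@np.array([(u-p['cx'])/p['fx'],-(v-p['cy'])/p['fy'],-1.]); return T[:3,3],d/np.linalg.norm(d)
def onz(c,u,v,z):
    o,d=ray(c,u,v); return o+d*(z-o[2])/d[2]
def tri(r1,r2):
    (a,d),(b,e)=r1,r2
    s=np.linalg.lstsq(np.c_[d,-e],b-a,rcond=None)[0]; p,q=a+d*s[0],b+e*s[1]
    return (p+q)/2,np.linalg.norm(p-q)
def proj(c,P):
    p,T=c; q=np.linalg.inv(T)@np.r_[P,1]; return p['cx']-p['fx']*q[0]/q[2],p['cy']+p['fy']*q[1]/q[2]
def blobs(im,lo,hi,amin=15):
    m=cv2.inRange(cv2.cvtColor(im,cv2.COLOR_BGR2HSV),np.array(lo),np.array(hi))
    n,l,s,c=cv2.connectedComponentsWithStats(m)
    return [(c[i],s[i],(l==i).astype(np.uint8)) for i in range(1,n) if s[i][4]>=amin]
def rect(mask,c,z):
    "min-area rectangle of a mask cast on plane z: centre, sides, angle of long side"
    cs,_=cv2.findContours(mask,cv2.RETR_EXTERNAL,cv2.CHAIN_APPROX_NONE)
    pts=np.array([onz(c,*q[0],z)[:2] for q in max(cs,key=cv2.contourArea)])
    (x,w,a)=cv2.minAreaRect((pts*1000).astype(np.float32))
    if w[0]<w[1]: w=w[::-1];a+=90
    return np.array(x),np.array(w),a
E
cat > m.py <<'E'
from h import *
for n in ("scene","side"):
    im=cv2.imread(f"pics/{n}0.png"); c=cam(n); print(n)
    for nm,lo,hi,z in (("red",(0,150,80),(8,255,255),.184),("red2",(172,150,80),(180,255,255),.184),("blue",(105,120,60),(128,255,255),.004),("wood",(8,90,90),(22,255,255),.046),("black",(0,0,0),(180,255,45),.008)):
        for ce,s,m in blobs(im,lo,hi,40):
            if s[4]<6000: print(nm,ce,s,*rect(m,c,z))
a=cv2.imread("pics/scene0.png"); b=cv2.imread("pics/side0.png")
A=cv2.resize(a[140:340,140:420],None,fx=2.8,fy=2.8,interpolation=cv2.INTER_CUBIC)
cv2.imwrite("pics/c1.png",A)
B=cv2.resize(b[130:330,190:410],None,fx=3,fy=3,interpolation=cv2.INTER_CUBIC)
cv2.imwrite("pics/c2.png",B)
E
python3 m.py
```

```text
scene
red [312.8483  30.842 ] [298  15  32  37 804] [ 96.0436 702.5452] [307.4883 103.7819] 133.45635223388672
red [163.8571 229.8367] [158 225  13  11  98] [ 532.8152 -166.8362] [24.6506 19.3202] 167.5517807006836
red2 [307.9636  15.1636] [296  13  29  10  55] [-16.4521 784.6165] [115.7918  51.3308] 82.56822967529297
blue [24.03   88.1932] [   0   42   81   93 3400] [-576.7688   89.393 ] [695.6425 277.8594] 158.17902374267578
blue [313.5274 222.8728] [279 200  78  47 912] [568.0611 183.4218] [200.2085  57.3816] 9.097511291503906
blue [202.8232 226.7778] [180 217  44  20 198] [397.7946  -7.2434] [101.0871  62.0092] 43.24105453491211
wood [353.9141  14.7734] [337   9  31  12 128] [-159.6612 1244.3357] [189.108   42.5103] 90.74248135089874
wood [367.6937 166.0148] [345 146  44  39 542] [551.407  410.9641] [196.5929  30.1662] 99.21880054473877
wood [309.142  205.5576] [280 188  54  36 486] [548.8714 183.7329] [162.9809  28.6017] 4.815452575683594
wood [387.8653 283.6995] [377 260  23  49 386] [816.7955 122.282 ] [133.0791  14.7118] 111.02961158752441
black [139.8378  36.923 ] [ 114    0
[... 2291 characters left out ...]
1.5005 403.7379] [149.4724  27.4125] 101.55164051055908
black [551.615    5.8075] [542   0  18  16 213] [  137.1088 -2226.2156] [281.2371  87.1121] 92.3494884967804
black [506.0271  11.4341] [492   4  30  14 258] [  344.6611 -2000.4647] [190.3175 142.3793] 91.69949114322662
black [310.3568 194.5528] [301 186  22  18 199] [ 621.0016 -142.7224] [67.7059 54.3515] 108.11340141296387
black [344.0081 200.0894] [337 191  13  18 123] [ 537.512 -170.424] [70.3619 30.6785] 104.2072925567627
black [516.2822 291.9207] [ 494  253   47   76 2346] [ 92.0577 -91.7494] [209.5614  93.0585] 97.93152666091919
black [135.2549 311.7451] [131 308  10   8  51] [783.9957 368.6443] [20.3706 13.0328] 161.0688018798828
```

View pics/c1.png

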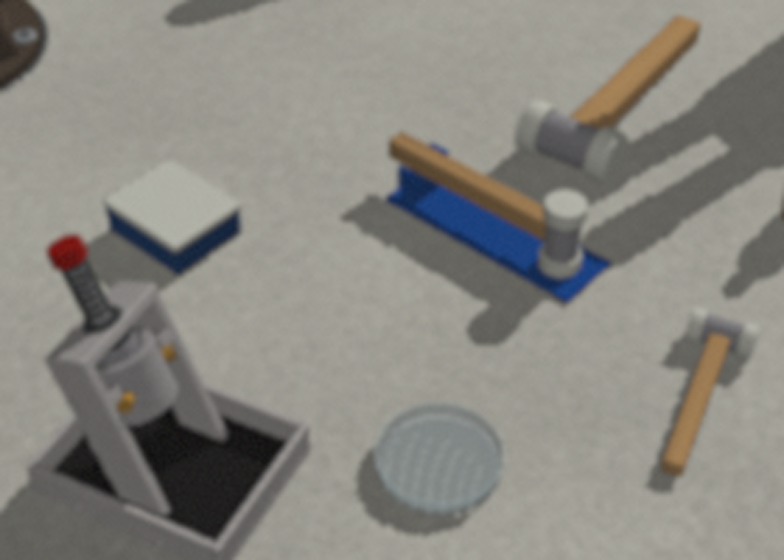

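View pics/c2.png

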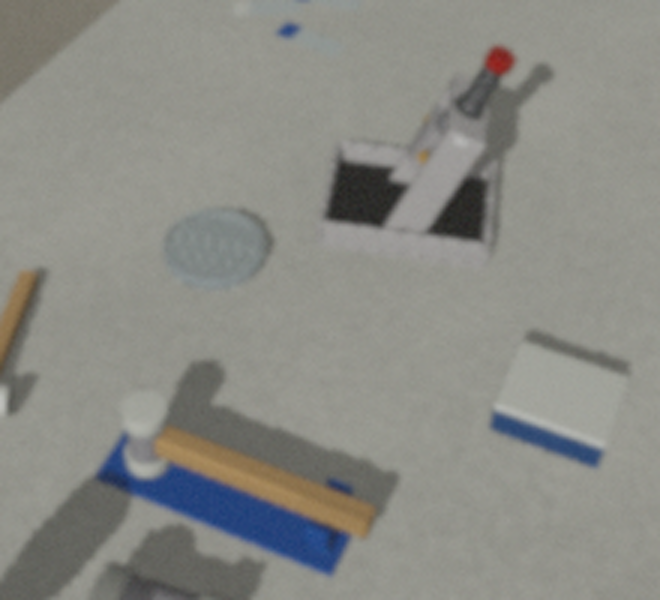

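Crop 1 shows the mallet on the blue rest: head top at about (565,203), gray waist, handle in the fork. The other two mallets lie on the bench, one bigger and one thinner, so they don't fit. Stand tray corners in crop 1 are near (33,470), (222,555) and (308,432), with the red cap at (66,250). Crop 2 shows the cap at (500,60), the tray corners, and the head top at (144,412).

```bash
cat > m2.py <<'E'
from h import *
A=cam("scene");B=cam("side")
a=lambda u,v:(140+u/2.8,140+v/2.8)
b=lambda u,v:(190+u/3,130+v/3)
print("head top",onz(A,*a(565,203),.068),onz(B,*b(144,408),.068), tri(ray(A,*a(565,203)),ray(B,*b(144,408))))
print("top width mm",1e3*np.linalg.norm(onz(A,*a(543,203),.068)-onz(A,*a(587,203),.068)))
print("rest A",[onz(A,*a(*q),.004)[:2] for q in((388,200),(565,300),(608,264))])
print("rest B",[onz(B,*b(*q),.004)[:2] for q in((98,473),(330,573),(125,435))])
print("tray A",[onz(A,*a(*q),.028)[:2] for q in((33,470),(222,548),(308,430))])
print("tray B",[onz(B,*b(*q),.028)[:2] for q in((339,143),(325,223),(492,240),(502,160))])
print("cap",tri(ray(A,*a(66,243)),ray(B,*b(501,56))))
print("guide",tri(ray(A,*a(100,322)),ray(B,*b(470,110))))
print("bighead A",[onz(A,*a(*q),.03)[:2] for q in((520,140),(615,160),(540,155),(603,180))])
print("dish",onz(A,*a(438,460),.007),"box",onz(A,*a(172,208),.033),onz(B,*b(562,380),.033),"bottle",onz(A,430,215,.0))
E
python3 m2.py
```

```text
head top [0.6374 0.1972 0.068 ] [0.6347 0.2001 0.068 ] (array([0.6358, 0.199 , 0.066 ]), np.float64(0.0004332930119190946))
top width mm 33.86998200484268
rest A [array([0.4857, 0.1565]), array([0.6672, 0.1695]), array([0.6653, 0.2256])]
rest B [array([0.6615, 0.2273]), array([0.4757, 0.217 ]), array([0.6632, 0.1889])]
tray A [array([ 0.5364, -0.2232]), array([ 0.6716, -0.1747]), array([ 0.6389, -0.0723])]
tray B [array([ 0.664 , -0.1733]), array([ 0.6265, -0.0705]), array([ 0.4926, -0.1229]), array([ 0.5231, -0.2264])]
cap (array([ 0.525 , -0.1626,  0.1834]), np.float64(0.0006674621561680917))
guide (array([ 0.542 , -0.1591,  0.1245]), np.float64(0.001273863639859449))
bighead A [array([0.5306, 0.271 ]), array([0.6049, 0.3073]), array([0.5561, 0.2675]), array([0.6144, 0.2792])]
dish [ 0.7076 -0.0158  0.007 ] box [0.3956 0.0027 0.033 ] [ 0.3889 -0.0007  0.033 ] bottle [0.7425 0.4041 0.    ]
```

Head top triangulates to z = 66 mm (expected 68), its width is 33.9 mm (expected 34), and the cap comes out at z = 183 mm, so all agree. First move: go over the stand for a wrist look.

Emit:
apply_moves --deltas '[{"fingers": 56, "delta_pos": [-46, 35, -25], "angular": [0, 0, 0]}, {"fingers": 56, "delta_pos": [-92, 70, -50], "angular": [0, 0, 0]}, {"fingers": 56, "delta_pos": [-138, 105, -75], "angular": [0, 0, 0]}, {"fingers": 56, "delta_pos": [-462, 352, -124], "angular": [0, 0, 0]}, {"fingers": 56, "delta_pos": [-462, 352, -124], "angular": [0, 0, 0]}, {"fingers": 56, "delta_pos": [-462, 352, -124], "angular": [0, 0, 0]}, {"fingers": 56, "delta_pos": [-462, 352, -124], "angular": [0, 0, 0]}, {"fingers": 56, "delta_pos": [-462, 352, -124], "angular": [0, 0, 0]}, {"fingers": 56, "delta_pos": [-462, 352, -124], "angular": [0, 0, 0]}, {"fingers": 56, "delta_pos": [-462, 352, -124], "angular": [0, 0, 0]}]'

```text
clock: 1.1
tool_pos: [0.4865, -0.2383, 0.3368]
orientation: [180.0, 0.0, -161.6]
force: [1.0, -1.6, 0.5]
opening: 0.0558
gripper_force: 0.0
```

Emit:
apply_moves --deltas '[{"fingers": 56, "delta_pos": [0, 0, 0], "angular": [0, 0, 0]}, {"fingers": 56, "delta_pos": [0, 0, 0], "angular": [0, 0, 0]}]'

```text
clock: 1.3
tool_pos: [0.4864, -0.2391, 0.3361]
orientation: [180.0, -0.0, -161.4]
force: [0.3, -0.5, 0.5]
opening: 0.056
gripper_force: 0.0
```

Run:
```python
from h import *
o=ctrl.get_obs(); im=ctrl.snapshot("wrist")[:,:,::-1].copy(); cv2.imwrite("pics/w1.png",im)
import pickle; pickle.dump(o,open("w1.pkl","wb"))
c=cam("wrist",o)
for nm,lo,hi,z in (("red",(0,150,80),(8,255,255),.184),("red2",(172,150,80),(180,255,255),.184),("black",(0,0,0),(180,255,50),.008)):
    for ce,s,m in blobs(im,lo,hi,60): print(nm,ce,s,*rect(m,c,z))
x,y=map(int,proj(c,np.array([.57,-.15,.06]))); print(x,y)
x0=max(0,min(x-130,300));y0=max(0,min(y-100,220));print(x0,y0)
cv2.imwrite("pics/w1c.png",cv2.resize(im[y0:y0+200,x0:x0+260],None,fx=3,fy=3,interpolation=cv2.INTER_CUBIC))
```

```text
red [327.6412 248.8092] [323 241  16  18 131] [ 523.0669 -170.7257] [21.4319 13.4619] 174.37326049804688
black [314.8838 231.1462] [ 285  208   64   60 1936] [ 570.6856 -143.3554] [110.8737 107.0378] 108.58353424072266
black [207.1969 323.56  ] [    0   237   560   155 30516] [ 725.5165 -176.1031] [1097.8351  312.5992] 111.69525909423828
black [458.0704 278.6842] [ 375  237  155   85 8804] [569.2136 112.23  ] [262.5786 164.8056] 108.58235931396484
black [222.2042 257.2734] [211 243  19  25 289] [ 654.0107 -293.7859] [44.9381 31.757 ] 18.58111572265625
black [211.697  305.9293] [205 295  17  27 297] [ 758.3445 -276.8774] [55.4648 28.8355] 14.904245376586914
black [347.9108 306.4108] [339 295  17  27 314] [680.9266 -46.0063] [53.8663 29.3721] 18.57976531982422
black [460.2114 406.358 ] [ 417  393   82   27 1930] [817.554  252.6268] [159.7738  65.8992] 108.57332801818848
black [553.9544 407.7404] [545 393  15  27 285] [754.9135 439.0414] [65.9024 28.6819] 18.573307037353516
317 248
187 148
```

View pics/w1c.png

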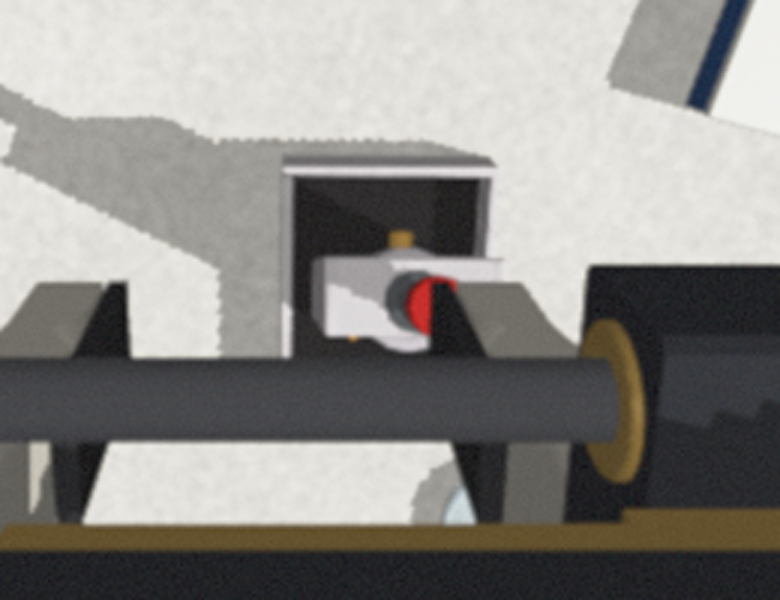

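The wrist crop shows the tray's walls parallel to the picture axes (back edge (283,165)–(493,163)), with the cap at (430,305) partly hidden by a finger. So the stand's yaw is close to the tool's yaw, about 18.5°.

Run:
```python
from h import *
import pickle
o=pickle.load(open("w1.pkl","rb"));print(o['orientation'],o['tool_pos']);c=cam("wrist",o)
w=lambda u,v:(187+u/3,148+v/3)
l=onz(c,*w(283,160),.028);r=onz(c,*w(495,160),.028);print(l,r,np.linalg.norm(l-r),(l+r)/2,np.degrees(np.arctan2(*(r-l)[:2][::-1]))-90)
im=cv2.imread("pics/w1.png")
A=cam("scene");B=cam("side")
a=lambda u,v:(140+u/2.8,140+v/2.8)
b=lambda u,v:(190+u/3,130+v/3)
# guide top / pin base on three views ; cap
print("cap side/scene",tri(ray(A,*a(66,243)),ray(B,*b(501,56))),"onz .184",onz(A,*a(66,243),.184),onz(B,*b(501,56),.184))
P=np.array([.525,-.1626,.1834]);print("cap in wrist crop",(np.array(proj(c,P))-[187,148])*3)
for yaw in(17,18.5,20):
    y=np.radians(yaw);X=np.array([np.cos(y),np.sin(y)]);Y=np.array([-np.sin(y),np.cos(y)])
    m=((l+r)/2)[:2]
    print(yaw,"cap from back-wall mid: x,y",(P[:2]-m)@X,(P[:2]-m)@Y, "origin",m+.05*X)
    d=np.r_[-.342*X,.94]; print("pin pts scene",[proj(A,P-d*t) for t in(0,.058)],"side",[proj(B,P-d*t) for t in(0,.058)])
print("obs scene",a(66,243),a(100,322),"side",b(501,56),b(470,110))
```

```text
[ 179.9744   -0.0283 -161.402 ] [ 0.4864 -0.2391  0.3361]
[ 0.5244 -0.2242  0.028 ] [ 0.4887 -0.118   0.028 ] 0.11201898214296845 [ 0.5065 -0.1711  0.028 ] 18.583790974238468
cap side/scene (array([ 0.525 , -0.1626,  0.1834]), np.float64(0.0006674621561680917)) onz .184 [ 0.526  -0.1628  0.184 ] [ 0.5246 -0.1622  0.184 ]
cap in wrist crop [443.0713 311.0693]
17 cap from back-wall mid: x,y 0.02016587126949856 0.0027381849293465995 origin [ 0.5543 -0.1565]
pin pts scene [(np.float64(163.37806059608224), np.float64(226.69664750196296)), (np.float64(176.80737722636985), np.float64(253.02673289130612))] side [(np.float64(356.885258914961), np.float64(148.73565624204315)), (np.float64(345.5603576132613), np.float64(165.63101513445247))]
18.5 cap from back-wall mid: x,y 0.02023063825442128 0.0022093656519541196 origin [ 0.5539 -0.1552]
pin pts scene [(np.float64(163.37806059608224), np.float64(226.69664750196296)), (np.float64(176.98296065587687), np.float64(252.8425790618553))] side [(np.float64(356.885258914961), np.float64(148.73565624204315)), (np.float64(345.54443754581246), np.float64(165.75782815054632))]
20 cap from back-wall mid: x,y 0.02028154017042735 0.0016790321857040678 origin [ 0.5535 -0.154 ]
pin pts scene [(np.float64(163.37806059608224), np.float64(226.69664750196296)), (np.float64(177.1520846427244), np.float64(252.65614033802444))] side [(np.float64(356.885258914961), np.float64(148.73565624204315)), (np.float64(345.53398370399714), np.float64(165.8854105072408))]
obs scene (163.57142857142858, 226.78571428571428) (175.71428571428572, 255.0) side (357.0, 148.66666666666666) (346.66666666666663, 166.66666666666666)
```

Emit:
apply_moves --deltas '[{"fingers": 56, "delta_pos": [-30, 39, 0], "angular": [0, 0, 2]}, {"fingers": 56, "delta_pos": [-60, 78, 0], "angular": [0, 0, 4]}, {"fingers": 56, "delta_pos": [-90, 117, 10], "angular": [0, 0, 6]}, {"fingers": 56, "delta_pos": [-282, 367, 100], "angular": [0, 0, 14.4]}, {"fingers": 56, "delta_pos": [-282, 367, 100], "angular": [0, 0, 14.4]}, {"fingers": 56, "delta_pos": [-282, 367, 100], "angular": [0, 0, 14.4]}, {"fingers": 56, "delta_pos": [-282, 367, 100], "angular": [0, 0, 14.4]}, {"fingers": 56, "delta_pos": [-282, 367, 100], "angular": [0, 0, 14.4]}, {"fingers": 56, "delta_pos": [-282, 367, 100], "angular": [0, 0, 14.4]}, {"fingers": 56, "delta_pos": [-282, 367, 100], "angular": [0, 0, 14.4]}]'

```text
clock: 2.35
tool_pos: [0.6379, 0.198, 0.2342]
orientation: [-179.9, -0.1, -176.0]
force: [0.5, -0.9, -0.1]
opening: 0.056
gripper_force: 0.0
```

Emit:
apply_moves --deltas '[{"fingers": 56, "delta_pos": [0, 0, 0], "angular": [0, 0, 0]}, {"fingers": 56, "delta_pos": [0, 0, 0], "angular": [0, 0, 0]}]'

```text
clock: 2.55
tool_pos: [0.6374, 0.1958, 0.2353]
orientation: [-179.9, -0.1, -176.0]
force: [-0.1, -0.3, -0.3]
opening: 0.0558
gripper_force: 0.0
```

Run:
```python
from h import *
o=ctrl.get_obs(); im=ctrl.snapshot("wrist")[:,:,::-1].copy(); cv2.imwrite("pics/w2.png",im)
import pickle; pickle.dump(o,open("w2.pkl","wb"))
c=cam("wrist",o);print(o['tool_pos'],o['orientation'])
for nm,lo,hi,z in (("blue",(105,120,60),(128,255,255),.004),("wood",(8,90,90),(22,255,255),.046)):
    for ce,s,m in blobs(im,lo,hi,60): print(nm,ce,s,*rect(m,c,z))
print(proj(c,np.array([.636,.199,.068])))
```

```text
[0.6374 0.1958 0.2353] [-179.9313   -0.1096 -176.0109]
blue [267.1642 119.7041] [ 259   49   17  156 2241] [571.5077 174.749 ] [186.3412  19.0922] 3.7477824687957764
blue [299.9441 118.5813] [ 292   49   17  156 2004] [568.7341 214.6096] [186.2519  17.5645] 3.935960292816162
wood [283.8108  98.475 ] [ 276   23   17  155 2257] [541.8126 192.7603] [158.066   16.9361] 3.991307497024536
wood [479.0856 112.8154] [ 399   92  161   42 3726] [535.5251 406.3358] [174.2324  24.6883] 100.60374641418457
wood [165.7522 279.6695] [158 255  21  53 581] [764.0723  60.2625] [75.7392 23.4844] 174.42168426513672
wood [394.575  281.4295] [383 255  19  53 440] [744.2471 346.2769] [74.5899 20.781 ] 13.740431785583496
wood [239.0919 299.4123] [219 295  53  14 359] [779.5024 157.6886] [70.5564 15.4121] 108.76922988891602
wood [380.6158 325.4074] [ 186  318  348   13 3230] [808.8125 313.0099] [461.7486  18.285 ] 94.04297113418579
(np.float64(283.5362338584675), np.float64(193.9520389398043))
```

View pics/w2.png

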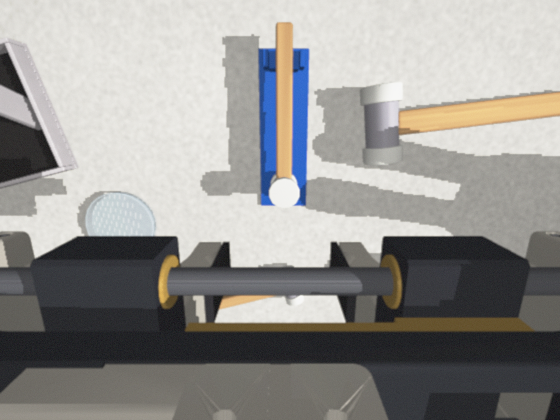

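Head top is at (284,191) and the handle at 4.0°, so the tool is already aligned. The head centre is about (0.635, 0.199). I'll grip the head's waist from above, so blows act on the grip axis with no lever arm.

Emit:
apply_moves --deltas '[{"fingers": 56, "delta_pos": [2, 3, 40], "angular": [0, 0, 0]}, {"fingers": 56, "delta_pos": [2, 3, 80], "angular": [0, 0, 0]}, {"fingers": 56, "delta_pos": [2, 3, 120], "angular": [0, 0, 0]}, {"fingers": 56, "delta_pos": [2, 3, 150], "angular": [0, 0, 0]}, {"fingers": 56, "delta_pos": [2, 3, 175], "angular": [0, 0, 0]}, {"fingers": 56, "delta_pos": [2, 3, 195], "angular": [0, 0, 0]}, {"fingers": 56, "delta_pos": [2, 3, 210], "angular": [0, 0, 0]}, {"fingers": 56, "delta_pos": [2, 3, 218], "angular": [0, 0, 0]}, {"fingers": 56, "delta_pos": [2, 3, 218], "angular": [0, 0, 0]}]'

```text
clock: 3.5
tool_pos: [0.635, 0.199, 0.0181]
orientation: [-180.0, -0.0, -176.0]
force: [-0.7, -0.2, -0.1]
opening: 0.0563
gripper_force: 0.0
```

Emit:
apply_moves --deltas '[{"fingers": 45, "delta_pos": [0, 0, 0], "angular": [0, 0, 0]}, {"fingers": 37, "delta_pos": [0, 0, 0], "angular": [0, 0, 0]}, {"fingers": 20, "delta_pos": [0, 0, 0], "angular": [0, 0, 0]}, {"fingers": 20, "delta_pos": [0, 0, 0], "angular": [0, 0, 0]}, {"fingers": 20, "delta_pos": [0, 0, 0], "angular": [0, 0, 0]}, {"fingers": 20, "delta_pos": [0, 0, 0], "angular": [0, 0, 0]}]'

```text
clock: 4.1
tool_pos: [0.6356, 0.2002, 0.0193]
orientation: [180.0, 0.1, -175.9]
force: [-1.6, -0.5, 5.8]
opening: 0.0327
gripper_force: 30.0
```

Emit:
apply_moves --deltas '[{"fingers": 20, "delta_pos": [0, 0, -8], "angular": [0, 0, 0]}, {"fingers": 20, "delta_pos": [0, 0, -25], "angular": [0, 0, 0]}, {"fingers": 20, "delta_pos": [0, 0, -55], "angular": [0, 0, 0]}, {"fingers": 20, "delta_pos": [0, 0, -95], "angular": [0, 0, 0]}, {"fingers": 20, "delta_pos": [0, 0, -135], "angular": [0, 0, 0]}, {"fingers": 20, "delta_pos": [0, 0, -175], "angular": [0, 0, 0]}, {"fingers": 20, "delta_pos": [0, 0, -210], "angular": [0, 0, 0]}, {"fingers": 20, "delta_pos": [0, 0, -210], "angular": [0, 0, 0]}, {"fingers": 20, "delta_pos": [0, 0, -210], "angular": [0, 0, 0]}]'

```text
clock: 5.0
tool_pos: [0.6349, 0.2001, 0.229]
orientation: [179.9, 0.0, -176.0]
force: [-0.7, 0.6, -3.9]
opening: 0.0331
gripper_force: 30.0
```

Run:
```python
from h import *
from scipy.spatial.transform import Rotation as R
o=ctrl.get_obs(); print(o['tool_pos'],o['orientation'],o['force'],o['moment'],o['opening'],o['gripper_force'],o['joint_pos'])
for n in("side","scene"):
    im=ctrl.snapshot(n)[:,:,::-1].copy(); cv2.imwrite(f"pics/{n}1.png",im)
a=cv2.imread("pics/side1.png"); b=cv2.imread("pics/scene1.png")
c=cam("side");T=o['tool_pos']
x,y=map(int,proj(c,T)); x0,y0=max(0,min(x-50,360)),max(0,min(y-80,220))
A=cv2.resize(a[y0:y0+200,x0:x0+200],(400,400),interpolation=cv2.INTER_CUBIC)
c=cam("scene"); x,y=map(int,proj(c,T)); x1,y1=max(0,min(x-130,360)),max(0,min(y-100,220))
B=cv2.resize(b[y1:y1+200,x1:x1+200],(400,400),interpolation=cv2.INTER_CUBIC)
print(x0,y0,x1,y1); cv2.imwrite("pics/l1.png",np.hstack([A,B]))
# tool-frame move to strike-approach: axis d, cap P
yaw=np.radians(18.6);X=np.array([np.cos(yaw),np.sin(yaw),0]);d=-.342*X+[0,0,.9397]
P=np.array([.525,-.163,.184])
zt=-d; xt=-(.9397*X+[0,0,.342]); yt=np.cross(zt,xt); Rt=np.c_[xt,yt,zt]
R0=R.from_euler('xyz',o['orientation'],degrees=True).as_matrix()
t=P+d*(.0145+.030)   # tcp 14.5 above face, 30 mm off the cap
print("target tcp",t,"delta mm",1e3*R0.T@(t-T),"rotvec",R.from_matrix(R0.T@Rt).as_rotvec(degrees=True))
```

```text
[0.6349 0.2001 0.229 ] [ 179.9315    0.0332 -175.9725] [-0.6664  0.6282 -3.854 ] [-0.0055  0.017  -0.041 ] 0.03311891175373161 30.001944601535797 [  34.2138   19.5682   -0.4178   -0.0452  -69.9509 -120.1707]
183 131 218 48
target tcp [ 0.5106 -0.1679  0.2258] delta mm [ 149.8598 -358.3171    2.6854] rotvec [ -2.4799 -19.8487 -14.4347]
```

View pics/l1.png

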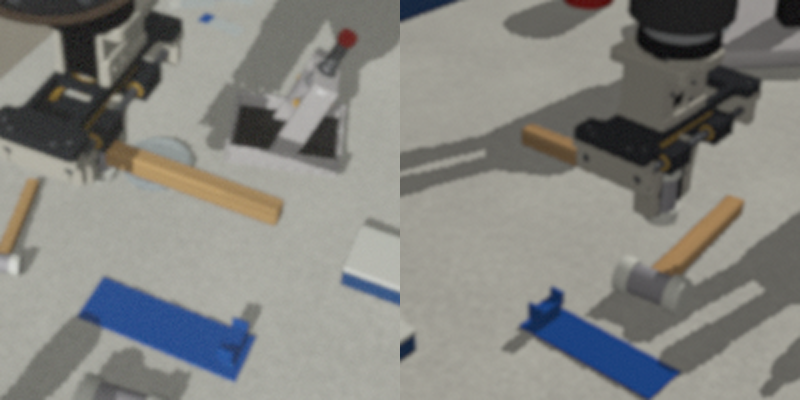

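The mallet is held with the handle roughly level; its end is at (278,211) in the left crop and (528,137) in the right. I'll check the droop numerically.

Run:
```python
from h import *
A=cam("scene");B=cam("side")
e,g=tri(ray(B,183+278/2,131+211/2),ray(A,218+530/2,48+136/2)); print("end",e,g)
h=np.array([.6349,.2001,.229+.0177]); v=h-e; print(v,np.linalg.norm(v),"pitch deg",np.degrees(np.arcsin(v[2]/np.linalg.norm(v))),"yaw",np.degrees(np.arctan2(v[1],v[0])))
```

```text
end [0.626  0.3075 0.3049] 0.3857355338479552
[ 0.0089 -0.1074 -0.0582] 0.12249346765619398 pitch deg -28.389377092513744 yaw -85.28836528438042
```

Run:
```python
from h import *
A=cam("scene");B=cam("side")
e,g=tri(ray(B,183+278/2,131+211/2),ray(A,218+130/2,48+136/2)); print("end",e,g)
h=np.array([.6349,.2001,.229+.0177]); v=h-e; print(v,np.linalg.norm(v),"pitch deg",np.degrees(np.arcsin(v[2]/np.linalg.norm(v))),"yaw",np.degrees(np.arctan2(v[1],v[0])))
```

```text
end [0.4664 0.185  0.2389] 0.004853169631540327
[0.1685 0.0151 0.0078] 0.16938737334622003 pitch deg 2.638464706714626 yaw 5.130687687538495
```

Emit:
apply_moves --deltas '[{"fingers": 20, "delta_pos": [12, -30, -20], "angular": [-0.6, -5, -3.6]}, {"fingers": 20, "delta_pos": [27, -65, -30], "angular": [-1.2, -9.9, -7.2]}, {"fingers": 20, "delta_pos": [42, -100, -30], "angular": [-1.9, -14.9, -10.8]}, {"fingers": 20, "delta_pos": [57, -136, -30], "angular": [-2.5, -19.8, -14.4]}, {"fingers": 20, "delta_pos": [74, -176, -30], "angular": [-2.5, -19.8, -14.4]}, {"fingers": 20, "delta_pos": [91, -216, -30], "angular": [-2.5, -19.8, -14.4]}, {"fingers": 20, "delta_pos": [108, -256, -30], "angular": [-2.5, -19.8, -14.4]}, {"fingers": 20, "delta_pos": [125, -296, -30], "angular": [-2.5, -19.8, -14.4]}, {"fingers": 20, "delta_pos": [138, -330, -20], "angular": [-2.5, -19.8, -14.4]}, {"fingers": 20, "delta_pos": [150, -358, 3], "angular": [-2.5, -19.8, -14.4]}]'

```text
clock: 6.1
tool_pos: [0.5102, -0.1696, 0.2257]
orientation: [-179.9, 20.0, -161.4]
force: [1.4, 0.7, -4.5]
opening: 0.0332
gripper_force: 30.0
```

Emit:
apply_moves --deltas '[{"fingers": 20, "delta_pos": [0, 0, 0], "angular": [0, 0, 0]}, {"fingers": 20, "delta_pos": [0, 0, 0], "angular": [0, 0, 0]}, {"fingers": 20, "delta_pos": [0, 0, 0], "angular": [0, 0, 0]}]'

```text
clock: 6.4
tool_pos: [0.5108, -0.1675, 0.2251]
orientation: [-180.0, 19.8, -161.4]
force: [0.9, 0.0, -2.7]
opening: 0.0328
gripper_force: 30.0
```

Run:
```python
from h import *
from scipy.spatial.transform import Rotation as R
o=ctrl.get_obs(); print(o['tool_pos'],o['orientation'],o['force'],o['moment'],o['opening'])
out=[]
for n in("side","scene"):
    im=ctrl.snapshot(n)[:,:,::-1].copy(); cv2.imwrite(f"pics/{n}2.png",im)
    x,y=map(int,proj(cam(n),np.array([.525,-.163,.184]))); x0,y0=max(0,min(x-60,440)),max(0,min(y-60,300)); print(n,x0,y0)
    out.append(cv2.resize(im[y0:y0+120,x0:x0+120],(400,400),interpolation=cv2.INTER_CUBIC))
cv2.imwrite("pics/s1.png",np.hstack(out))
yaw=np.radians(18.6);X=np.array([np.cos(yaw),np.sin(yaw),0]);d=-.342*X+[0,0,.9397]
P=np.array([.525,-.163,.184]);R0=R.from_euler('xyz',o['orientation'],degrees=True).as_matrix()
print("tool z err deg",np.degrees(np.arccos(-R0[:,2]@d)),"offset of cap in tool mm",1e3*R0.T@(P-o['tool_pos']))
```

```text
[ 0.5108 -0.1675  0.2251] [-179.9893   19.8456 -161.4064] [ 0.9373  0.019  -2.7125] [-0.4001  1.2801 -0.0016] 0.03275297170338586
side 296 88
scene 103 166
tool z err deg 0.15277299678936987 offset of cap in tool mm [-0.0991 -0.268  43.6929]
```

View pics/s1.png

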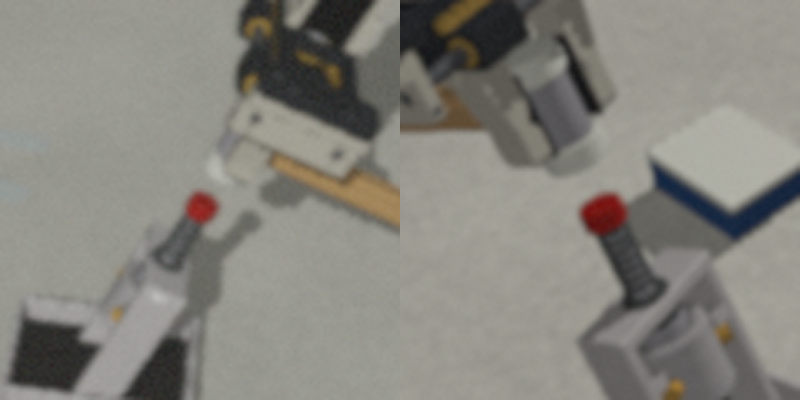

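The face sits just above the cap in both crops. I'll compare the head's image axis with where the tool pose predicts it.

Run:
```python
from h import *
from scipy.spatial.transform import Rotation as R
o=ctrl.get_obs();R0=R.from_euler('xyz',o['orientation'],degrees=True).as_matrix();T=o['tool_pos'];z=R0[:,2]
P=np.array([.525,-.163,.184]);off={"side":(296,88,0),"scene":(103,166,400)}
for n,(x0,y0,s) in off.items():
    f=lambda Q:np.round((np.array(proj(cam(n),Q))-[x0,y0])*400/120+[s,0])
    print(n,"face",f(T+z*.0145),"top",f(T-z*.0495),"cap",f(P),"pin58",f(P+z*.058),"handle end",f(T-z*.0175+R0[:,0]*.175))
im=np.hstack([cv2.imread(f"pics/{n}2.png") for n in("side","scene")])
cv2.imwrite("pics/s2.png",cv2.resize(cv2.imread("pics/scene2.png")[160:220,110:200],(800,533),interpolation=cv2.INTER_CUBIC))
B=cam("side");m=[b for b in blobs(cv2.imread("pics/side2.png"),(8,90,90),(22,255,255),60)]
for ce,s,_ in m: print(ce,s)
```

```text
side face [223. 171.] top [270.  99.] cap [203. 201.] pin58 [166. 258.] handle end [468. 235.]
scene face [578. 154.] top [522.  48.] cap [600. 202.] pin58 [646. 289.] handle end [328. 103.]
[410.8079 148.4323] [377 135  60  27 458]
[191.839 239.322] [182 221  20  36 205]
[136.9713 322.7586] [129 316  17  14 174]
[223.4932 380.9562] [ 200  339   46   81 1257]
```

View pics/s2.png

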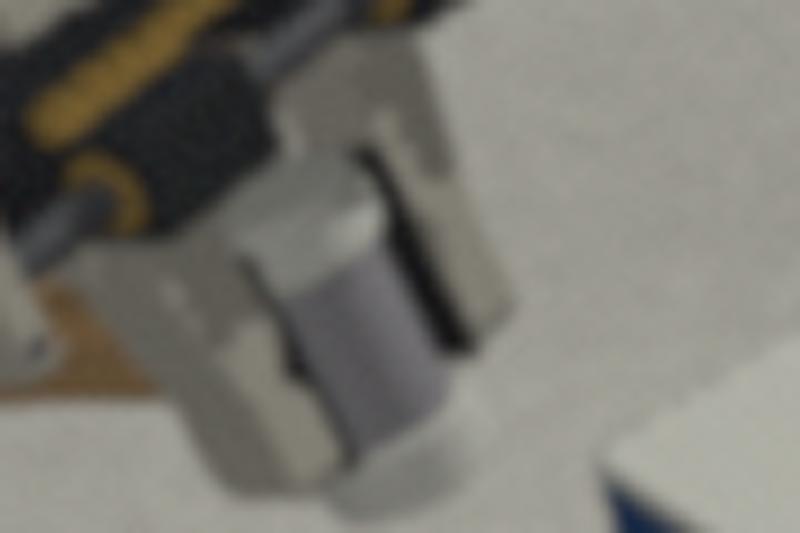

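The enlarged crop shows the gray waist with its left edge from (290,295) to (350,460), tilted perhaps a few degrees against the finger edges. I'll check this on the long handle, which is a better lever.

Run:
```python
from h import *
from scipy.spatial.transform import Rotation as R
o=ctrl.get_obs();R0=R.from_euler('xyz',o['orientation'],degrees=True).as_matrix();T=o['tool_pos']
for n in("side","scene"):
    im=cv2.imread(f"pics/{n}2.png");c=cam(n)
    for p in (-6,-3,0,3,6,9):
        Rp=R0@R.from_rotvec([0,p,0],degrees=True).as_matrix(); z=Rp[:,2]
        g=T-R0[:,2]*.019
        a,b=[np.array(proj(c,g+Rp[:,0]*k+z*.004*0)) for k in(.06,.175)]
        print(n,p,a,b,"ang",np.degrees(np.arctan2(*(b-a)[::-1])))
    for ce,s,m in blobs(im,(5,70,60),(24,255,255),60):
        if s[4]<900:
            ys,xs=np.nonzero(m); v=cv2.fitLine(np.c_[xs,ys].astype(np.float32),cv2.DIST_L2,0,.01,.01).ravel(); print("  blob",ce,s,"ang",np.degrees(np.arctan2(v[1],v[0])))
```

```text
side -6 [391.7937 140.5628] [431.6833 163.3176] ang 29.702312964959685
side -3 [392.6306 139.5911] [434.3392 160.6929] ang 26.83631005018833
side 0 [393.4104 138.5841] [436.8593 157.946 ] ang 24.01902194271994
side 3 [394.1306 137.544 ] [439.2344 155.0816] ang 21.247440949964687
side 6 [394.7889 136.4735] [441.4554 152.1044] ang 18.51829294221874
side 9 [395.3829 135.3752] [443.5131 149.0201] ang 15.828090554097653
  blob [392.3594 107.9844] [385 103  14  12  64] ang 35.714355
  blob [410.403  148.2787] [377 134  61  29 531] ang 21.81796
  blob [191.7698 239.5159] [181 221  21  37 252] ang -66.728134
  blob [138.6111 321.3135] [129 312  20  18 252] ang -21.807552
  blob [537.3892 355.0683] [509 326  51  57 776] ang 56.09007
  blob [552.5631 381.4563] [545 371  15  21 103] ang 67.56559
scene -6 [125.0283 199.0018] [ 86.1196 204.3921] ang 172.11270111729416
scene -3 [124.1065 197.4973] [ 83.442  200.3286] ang 176.01712248486731
scene 0 [123.2442 195.9832] [ 80.8984 196.2165] ang 179.6843713036843
scene 3 [122.4436 194.4634] [ 78.4956 192.063 ] ang -176.87367898836342
scene 6 [121.7072 192.9414] [ 76.2405 187.8755] ang -173.64236321793288
scene 9 [121.0371 191.4211] [ 74.1398 183.6619] ang -170.60554252054902
  blob [131.1445 160.8631] [113 144  39  33 263] ang -38.8954
  blob [367.4833 166.2609] [345 146  45  40 598] ang -43.557785
  blob [113.9922 200.4419] [ 83 192  44  13 129] ang -8.862465
  blob [430.4034 202.0398] [423 195  16  14 176] ang 4.2052
  blob [387.9931 283.5448] [377 259  24  51 435] ang -69.46226
```

The handle droops about 3° in the grip, well under the 8.6° limit. I'll take it out, close most of the gap, then strike.

Emit:
apply_moves --deltas '[{"fingers": 20, "delta_pos": [1, 0, 0], "angular": [0, 3, 0]}, {"fingers": 20, "delta_pos": [1, 0, 8], "angular": [0, 3, 0]}, {"fingers": 20, "delta_pos": [1, 0, 16], "angular": [0, 3, 0]}, {"fingers": 20, "delta_pos": [1, 0, 16], "angular": [0, 3, 0]}]'

```text
clock: 6.9
tool_pos: [0.5145, -0.1655, 0.2082]
orientation: [179.9, 16.8, -161.4]
force: [-0.8, -0.1, -2.4]
opening: 0.0329
gripper_force: 30.0
```

Emit:
apply_moves --deltas '[{"fingers": 20, "delta_pos": [-0.5, 0, 10], "angular": [0, 0, 0]}, {"fingers": 20, "delta_pos": [-1, 0, 20], "angular": [0, 0, 0]}, {"fingers": 20, "delta_pos": [-1.4, 0, 28], "angular": [0, 0, 0]}]'

```text
clock: 7.2
tool_pos: [0.5244, -0.1635, 0.1836]
orientation: [-179.9, 16.9, -161.4]
force: [-6.8, 0.7, 9.8]
opening: 0.0329
gripper_force: 30.0
```

Emit:
apply_moves --deltas '[{"fingers": 20, "delta_pos": [-0.4, 0, 8], "angular": [0, 0, 0]}, {"fingers": 20, "delta_pos": [-0.6, 0, 12], "angular": [0, 0, 0]}]'

```text
clock: 7.4
tool_pos: [0.5281, -0.1621, 0.1718]
orientation: [-180.0, 16.9, -161.4]
force: [-1.3, 0.3, 0.8]
opening: 0.0333
gripper_force: 30.0
```

```bash
cat > st.py <<'E'
from h import *
from scipy.spatial.transform import Rotation as R
o=ctrl.get_obs()
yaw=np.radians(18.6);X=np.array([np.cos(yaw),np.sin(yaw),0]);d=-.342*X+[0,0,.9397]
P=np.array([.525,-.163,.184]);f=o['force']
Rw=R.from_euler('xyz',o['orientation'],degrees=True).as_matrix()
im=ctrl.snapshot("side")[:,:,::-1].copy();im2=ctrl.snapshot("scene")[:,:,::-1].copy()
e=P-(o['tool_pos']-d*.0145)
print("t",o['clock'],"travel mm",e@d*1e3,"lateral",1e3*(e-(e@d)*d),"F along",(f-[0,0,-2.6])@d,"M",o['moment'],o['opening'])
for n,i in(("side",im),("scene",im2)):
    x,y=map(int,proj(cam(n),np.array([.57,-.15,.03])))
    r=i[max(0,y-70):y+60,x-60:x+60];h=cv2.cvtColor(r,cv2.COLOR_BGR2HSV)
    g=cv2.inRange(h,np.array((40,70,40)),np.array((85,255,255)));print(n,"green px",cv2.countNonZero(g), cv2.findNonZero(g).mean((0,1))+[x-60,max(0,y-70)] if cv2.countNonZero(g) else "")
cv2.imwrite("pics/last_side.png",im);cv2.imwrite("pics/last_scene.png",im2)
E
python3 st.py
```

```text
t 7.4 travel mm 27.071126722579432 lateral [0.9399 0.5039 0.3827] F along 3.6249897695924562 M [-0.3053  1.0701 -0.0147] 0.03325085240843679
side green px 0 
scene green px 45 [190.1778 295.4222]
```

Emit:
apply_moves --deltas '[{"fingers": 20, "delta_pos": [-0.1, 0, 3], "angular": [0, 0, 0]}]'

```text
clock: 7.6
tool_pos: [0.5291, -0.1618, 0.1698]
orientation: [-180.0, 16.9, -161.4]
force: [-2.2, 0.2, 0.7]
opening: 0.033
gripper_force: 30.0
```

Emit:
apply_moves --deltas '[{"fingers": 20, "delta_pos": [-0.1, 0, 2], "angular": [0, 0, 0]}]'

```text
clock: 7.7
tool_pos: [0.5296, -0.1616, 0.1677]
orientation: [-180.0, 16.9, -161.4]
force: [-1.1, -0.7, 1.6]
opening: 0.0332
gripper_force: 30.0
```

```bash
python3 st.py
```

```text
t 7.7 travel mm 31.47925019911823 lateral [0.893  0.4354 0.3586] F along 4.4169578428511 M [-0.502   1.0878 -0.103 ] 0.033206712680354786
side green px 46 [344.6304 196.5652]
scene green px 58 [170.7414 306.8621]
```

```bash
python3 - <<'E'
from h import *
A=cam("scene");B=cam("side")
p,g=tri(ray(A,170.7,306.9),ray(B,344.6,196.6));print(p,g)
print(onz(A,170.7,306.9,.015),onz(B,344.6,196.6,.015))
y=np.radians(18.6);q=p[:2]-[.5539,-.1552];print(q@[np.cos(y),np.sin(y)],q@[-np.sin(y),np.cos(y)])
E
python3 st.py
```

```text
[ 0.5403 -0.1872  0.0022] 0.0017481711625509245
[ 0.5492 -0.1924  0.015 ] [ 0.537  -0.1724  0.015 ]
-0.023116668875725898 -0.025967510330159028
t 7.8 travel mm 31.541232382209003 lateral [0.9523 0.4512 0.3809] F along 4.438292540271726 M [-0.4817  1.0258 -0.1192] 0.033274748845840106
side green px 46 [344.6087 196.5652]
scene green px 60 [170.6333 306.9167]
```

The specimen is in the tray: it is stationary, low, and inside the walls. Now withdraw along the axis.

Emit:
apply_moves --deltas '[{"fingers": 20, "delta_pos": [0.8, 0, -15], "angular": [0, 0, 0]}, {"fingers": 20, "delta_pos": [2, 0, -40], "angular": [0, 0, 0]}, {"fingers": 20, "delta_pos": [4, 0, -75], "angular": [0, 0, 0]}, {"fingers": 20, "delta_pos": [6, 0, -110], "angular": [0, 0, 0]}, {"fingers": 20, "delta_pos": [6, 0, -110], "angular": [0, 0, 0]}, {"fingers": 20, "delta_pos": [6, 0, -110], "angular": [0, 0, 0]}]'

```text
clock: 8.5
tool_pos: [0.4935, -0.1733, 0.2715]
orientation: [-180.0, 17.0, -161.4]
force: [-0.9, 0.4, -3.7]
opening: 0.033
gripper_force: 30.0
```

```bash
cat > ret.py <<'E'
from h import *
from scipy.spatial.transform import Rotation as R
import sys
o=ctrl.get_obs();T=o['tool_pos'];R0=R.from_euler('xyz',o['orientation'],degrees=True).as_matrix()
Rt=(R.from_euler('xyz',[180,0,-176],degrees=True)*R.from_rotvec([0,float(sys.argv[2]),0],degrees=True)).as_matrix()
t=np.array([.6356,.2002,float(sys.argv[1])])
print(T,o['orientation'],"delta",1e3*R0.T@(t-T),"rotvec",R.from_matrix(R0.T@Rt).as_rotvec(degrees=True),o['force'],o['opening'])
E
python3 ret.py .18 3; python3 st.py
```

```text
[ 0.4935 -0.1733  0.2715] [-179.9904   16.9858 -161.4419] delta [-215.8188  308.8338  161.4941] rotvec [ 1.7719 19.8789 14.5213] [-0.9286  0.3755 -3.7474] 0.03295180132440462
t 8.5 travel mm -79.0159443685851 lateral [1.2158 0.0596 0.4263] F along -0.8181816955265142 M [-0.3837  1.2262  0.0572] 0.03295180132440462
side green px 48 [344.7292 196.4167]
scene green px 57 [170.8246 306.8772]
```

Emit:
apply_moves --deltas '[{"fingers": 20, "delta_pos": [-18, 26, 10], "angular": [0, 0, 0]}, {"fingers": 20, "delta_pos": [-40, 57, 25], "angular": [0.3, 3.3, 2.4]}, {"fingers": 20, "delta_pos": [-65, 92, 45], "angular": [0.6, 6.6, 4.8]}, {"fingers": 20, "delta_pos": [-90, 128, 64], "angular": [0.9, 9.9, 7.2]}, {"fingers": 20, "delta_pos": [-115, 164, 84], "angular": [1.2, 13.2, 9.6]}, {"fingers": 20, "delta_pos": [-140, 200, 104], "angular": [1.5, 16.5, 12]}, {"fingers": 20, "delta_pos": [-165, 236, 122], "angular": [1.8, 19.9, 14.5]}, {"fingers": 20, "delta_pos": [-190, 272, 142], "angular": [1.8, 19.9, 14.5]}, {"fingers": 20, "delta_pos": [-208, 298, 155], "angular": [1.8, 19.9, 14.5]}, {"fingers": 20, "delta_pos": [-216, 309, 161.5], "angular": [1.8, 19.9, 14.5]}]'

```text
clock: 9.6
tool_pos: [0.6355, 0.2032, 0.175]
orientation: [-179.8, -3.3, -175.8]
force: [0.0, -1.2, -3.5]
opening: 0.0326
gripper_force: 30.0
```

Emit:
apply_moves --deltas '[{"fingers": 20, "delta_pos": [0, 0, 0], "angular": [0, 0, 0]}, {"fingers": 20, "delta_pos": [0, 0, 0], "angular": [0, 0, 0]}, {"fingers": 20, "delta_pos": [0, 0, 0], "angular": [0, 0, 0]}]'

```text
clock: 9.9
tool_pos: [0.6353, 0.1992, 0.1793]
orientation: [-179.9, -3.1, -176.0]
force: [0.5, -0.1, -2.8]
opening: 0.0327
gripper_force: 30.0
```

```bash
python3 ret.py .0193 3
python3 - <<'E'
from h import *
from scipy.spatial.transform import Rotation as R
o=ctrl.get_obs();T=o['tool_pos'];R0=R.from_euler('xyz',o['orientation'],degrees=True).as_matrix()
out=[]
for n in("side","scene"):
    im=ctrl.snapshot(n)[:,:,::-1].copy();c=cam(n)
    for p in (-6,-3,0,3):
        Rp=R0@R.from_rotvec([0,p,0],degrees=True).as_matrix();print(n,p,proj(c,T-R0[:,2]*.019+Rp[:,0]*.175))
    x,y=map(int,proj(c,T+R0[:,0]*.08));x0,y0=max(0,min(x-80,400)),max(0,y-80);print(n,x0,y0)
    out.append(cv2.resize(im[y0:y0+160,x0:x0+160],(400,400),interpolation=cv2.INTER_CUBIC))
cv2.imwrite("pics/r1.png",np.hstack(out))
E
```

```text
[0.6353 0.1992 0.1793] [-179.915    -3.1162 -176.0019] delta [ -9.0297   1.2301 159.7005] rotvec [-0.0849 -0.1162 -0.0019] [ 0.5089 -0.0885 -2.7649] 0.03267043111852933
side -6 (np.float64(319.8869795431687), np.float64(257.056928554258))
side -3 (np.float64(320.45494664212265), np.float64(253.82628879397765))
side 0 (np.float64(320.7762948699873), np.float64(250.44503676968762))
side 3 (np.float64(320.8431941515964), np.float64(246.92058909351982))
side 192 161
scene -6 (np.float64(281.01884743786485), np.float64(134.7933903068603))
scene -3 (np.float64(280.96707289022777), np.float64(131.0983907245951))
scene 0 (np.float64(281.08352295978426), np.float64(127.44082603326396))
scene 3 (np.float64(281.3707914259279), np.float64(123.82909864865059))
scene 235 73
```

View pics/r1.png

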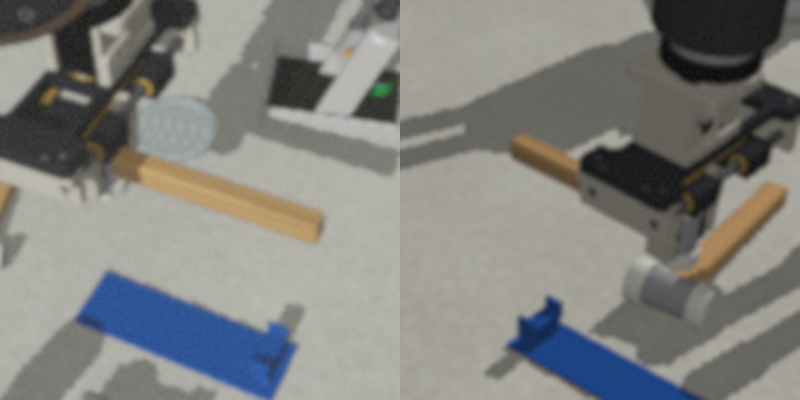

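The left crop shows the handle's end at (318,229), with the green specimen at (380,90) in the tray. The mallet is level with the 3° correction and aligned over the rest. Lowering.

Emit:
apply_moves --deltas '[{"fingers": 20, "delta_pos": [-1.6, 1, 30], "angular": [0, 0, 0]}, {"fingers": 20, "delta_pos": [-3.8, 1, 70], "angular": [0, 0, 0]}, {"fingers": 20, "delta_pos": [-5.7, 1, 105], "angular": [0, 0, 0]}, {"fingers": 20, "delta_pos": [-7.1, 1, 130], "angular": [0, 0, 0]}, {"fingers": 20, "delta_pos": [-8, 1, 147], "angular": [0, 0, 0]}, {"fingers": 20, "delta_pos": [-8.4, 1, 155], "angular": [0, 0, 0]}, {"fingers": 20, "delta_pos": [-8.4, 1, 155], "angular": [0, 0, 0]}]'

```text
clock: 10.7
tool_pos: [0.6353, 0.2002, 0.0236]
orientation: [-179.9, -3.2, -176.0]
force: [0.0, 0.3, -3.1]
opening: 0.0328
gripper_force: 30.0
```

Emit:
apply_moves --deltas '[{"fingers": 20, "delta_pos": [-0.1, 0, 2], "angular": [0, 0, 0]}, {"fingers": 20, "delta_pos": [-0.2, 0, 4], "angular": [0, 0, 0]}]'

```text
clock: 10.9
tool_pos: [0.6365, 0.2014, 0.0216]
orientation: [-180.0, -3.0, -176.0]
force: [-0.1, 0.0, -1.9]
opening: 0.0327
gripper_force: 30.0
```

Emit:
apply_moves --deltas '[{"fingers": 20, "delta_pos": [-0.1, 0, 2], "angular": [0, 0, 0]}, {"fingers": 20, "delta_pos": [-0.1, 0, 2], "angular": [0, 0, 0]}]'

```text
clock: 11.1
tool_pos: [0.6363, 0.2013, 0.0197]
orientation: [-180.0, -3.0, -175.9]
force: [-2.4, -0.5, 3.8]
opening: 0.0332
gripper_force: 30.0
```

Contact with the plate (the force went from −3 to +4 N). Opening gently, then straight up.

Emit:
apply_moves --deltas '[{"fingers": 36, "delta_pos": [0, 0, 0], "angular": [0, 0, 0]}, {"fingers": 42, "delta_pos": [0, 0, 0], "angular": [0, 0, 0]}, {"fingers": 56, "delta_pos": [0, 0, 0], "angular": [0, 0, 0]}, {"fingers": 56, "delta_pos": [0, 0, 0], "angular": [0, 0, 0]}]'

```text
clock: 11.5
tool_pos: [0.6356, 0.201, 0.018]
orientation: [-179.9, -3.1, -176.0]
force: [-0.7, 0.0, 0.3]
opening: 0.0522
gripper_force: 0.0
```

Emit:
apply_moves --deltas '[{"fingers": 56, "delta_pos": [1, 0, -15], "angular": [0, 0, 0]}, {"fingers": 56, "delta_pos": [2, 0, -40], "angular": [0, 0, 0]}, {"fingers": 56, "delta_pos": [4, 0, -75], "angular": [0, 0, 0]}, {"fingers": 56, "delta_pos": [6, 0, -115], "angular": [0, 0, 0]}, {"fingers": 56, "delta_pos": [9, 0, -160], "angular": [0, 0, 0]}, {"fingers": 56, "delta_pos": [11, 0, -210], "angular": [0, 0, 0]}, {"fingers": 56, "delta_pos": [11, 0, -210], "angular": [0, 0, 0]}, {"fingers": 56, "delta_pos": [11, 0, -210], "angular": [0, 0, 0]}]'

```text
clock: 12.3
tool_pos: [0.6365, 0.2016, 0.2314]
orientation: [179.9, -2.9, -176.0]
force: [0.3, -0.6, 0.1]
opening: 0.056
gripper_force: 0.0
```

```bash
python3 - <<'E'
from h import *
o=ctrl.get_obs();im=ctrl.snapshot("wrist")[:,:,::-1].copy();c=cam("wrist",o);print(o['tool_pos'],o['force'])
for nm,lo,hi,z in (("blue",(105,120,60),(128,255,255),.004),("wood",(8,90,90),(22,255,255),.046)):
    for ce,s,m in blobs(im,lo,hi,1000): print(nm,ce,s,*rect(m,c,z))
cv2.imwrite("pics/w3.png",im)
A=ctrl.snapshot("scene")[:,:,::-1].copy();B=ctrl.snapshot("side")[:,:,::-1].copy()
for n,i in(("scene",A),("side",B)):
    ca=cam(n)
    for ce,s,m in blobs(i,(0,150,80),(8,255,255),40): print(n,"red",ce,s)
    for ce,s,m in blobs(i,(8,90,90),(22,255,255),200): print(n,"wood",ce,s)
E
python3 st.py
```

```text
[0.6365 0.2016 0.2314] [ 0.2968 -0.58    0.0868]
blue [262.328  130.3054] [ 254   61   17  153 2207] [571.5502 174.6437] [185.3669  19.2413] 3.6404318809509277
blue [294.8739 129.8026] [ 288   60   15  155 1935] [568.8467 215.2926] [187.7366  17.0972] 4.3658318519592285
wood [279.121  109.5381] [ 271   36   17  151 2206] [542.6134 193.6662] [157.3872  17.1797] 4.043139934539795
wood [475.93   121.8616] [ 393  102  167   41 3800] [534.9735 410.8845] [183.0504  24.6152] 100.59619045257568
wood [380.4645 325.3963] [ 186  318  348   13 3225] [790.9729 314.817 ] [446.0064  17.114 ] 94.00441312789917
scene red [312.9599  30.8942] [297  15  33  37 822]
scene red [163.5114 229.8295] [158 225  12  11  88]
scene wood [367.5985 166.1087] [345 146  44  39 543]
scene wood [309.596  205.5657] [281 188  54  36 495]
scene wood [387.8837 283.6357] [377 259  23  50 387]
side red [356.3556 150.2   ] [353 147   8   8  45]
side wood [191.9612 239.1359] [182 221  20  36 206]
side wood [277.3801 289.9944] [241 273  73  35 713]
side wood [223.4541 381.1157] [ 200  339   45   81 1253]
t 12.45 travel mm 49.07733599214877 lateral [ -99.0196 -360.1846  -75.9671] F along 1.9108392043459008 M [-0.0204 -0.2193 -0.0114] 0.05577624307711383
side green px 46 [344.6087 196.5217]
scene green px 59 [170.7458 306.8305]
```

View pics/w3.png

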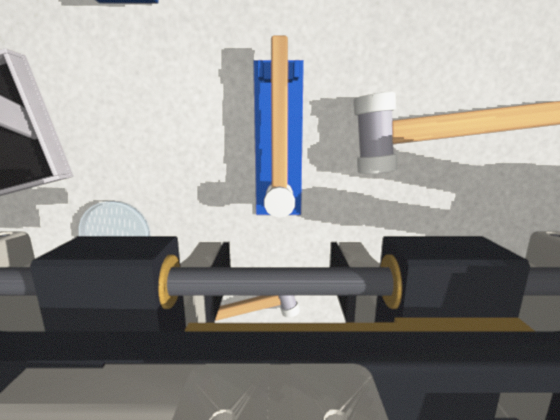

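The mallet is back on the rest within about 1 mm (head at (279,201), handle at 4.0°). The cap is back at its original pixels and the specimen is in the tray.

```bash
python3 -c "
from plant import ctrl
print(ctrl.close_job())"
```

```text
the job is handed in; nothing more can be done
None
```

Job handed in at about 12.5 s, verdict not shown: the specimen is in the tray, the pin is back up, and the mallet is back on its rest and released; one continuous drive (about 0.1 m/s at contact) freed the specimen, and I stopped there without feeling the pin's stop.

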